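# Rotate the lino blocks for the next printing

### The job

Move the three lino blocks on by one station: the freshly inked ring block goes from the inking tray onto the printing board, lying flat with its long side touching the long stop and its end touching the short stop; the bar block goes from the drying tray into the middle of the inking tray; and the leaf block that has just been printed goes into the middle of the drying tray (the empty greyboard is free for setting a block down meanwhile). Lay all of them cut face up and straight with their trays, and do not knock over or push away the ink jar, the roller or the baren.

Things in the scene. Friction and masses are not known exactly. Their poses are not given: they have to be found in the camera images.
- blk_leaf_mid (a point): lino-cut printing block, cut face up: pale plywood mount faced with brown lino, 110 mm long (its x), 54 mm wide (its y), 24 mm high, the longest of the three, with one pointed leaf along it; raised pattern black with ink, the same after a half turn. The point is its centre, 12 mm above its underside; z up. About 100 g. At the start it lies in the corner of the printing board.
- blk_ring_mid (a point): lino-cut printing block, cut face up: pale plywood mount faced with brown lino, 88 mm long (its x), 54 mm wide (its y), 24 mm high, the middle-sized one, with a dot in a ring between two cross bars; raised pattern black with ink, the same after a half turn. The point is its centre, 12 mm above its underside; z up. About 80 g. At the start it lies in the inking tray.
- blk_bar_mid (a point): lino-cut printing block, cut face up: pale plywood mount faced with brown lino, 66 mm long (its x), 54 mm wide (its y), 24 mm high, the shortest, with four equal cross bars; raised pattern black with ink, the same after a half turn. The point is its centre, 12 mm above its underside; z up. About 60 g. At the start it lies in the ribbed wooden drying tray.
- jig_corner (a point): printing board: plywood, fixed, 180 (x) by 130 mm (y), flat bed 9 mm above the table, two dark wood stops 12 mm wide, 7 mm above the bed: the long one along its +y side, the short one across its +x end. The point: inner corner where the stops meet, at bed height; x points at the short stop, y at the long stop. A block that is home has its centre half its length to -x and half its width to -y.
- ink_tray_mid (a point): the middle of the floor of the inking tray: a fixed shallow grey plastic tray, 170 (x) by 125 mm (y) outside, 162 by 117 mm inside, floor 4 mm above the table, rim 7 mm above the floor, a black patch of ink on the floor; the point lies on the floor, x along the tray's long side, z up.
- dry_tray_mid (a point): the middle of the drying tray: a fixed wooden tray, 156 (x) by 108 mm (y) outside, 148 by 100 mm inside, with four cross ribs on which a block lies; rib tops 9 mm above the table, rim 7 mm above the rib tops; the point lies level with the rib tops, x along the tray's long side, z up.
- spare_mid (a point): the middle of the top of an empty fixed sheet of plain greyboard, 170 (x) by 120 mm (y), 3 mm thick: the free spot, where a wet block may be put down for a while.
- ink_jar_mid (a point): bystander: closed round glass ink jar with black cap, 58 mm in diameter, 52 mm high, loose; the point is its centre, 26 mm up, z up.
- roller_mid (a point): bystander: an ink roller lying on the table, black rubber roll 36 mm thick and 80 mm wide at its -x end, wooden handle to +x, about 165 mm long and 40 mm high in all, loose; the point lies 20 mm above the table about the middle of its length, z up.
- baren_mid (a point): bystander: a baren (hand rubbing pad), dark wooden disc 100 mm in diameter and 12 mm thick with a pale bridge handle on top, 35 mm high in all, loose, lying near the back; the point is on its axis, 12 mm up, z up.
Things that resemble listed ones, but are neither listed nor needed, are in the scene too. What is shaped like the part that bears jig_corner but blue or green is not meant.

How it is judged:
By the outcome, as a careful person would: the job done as asked, in the order asked, and still so for the second after the job is handed in, with the robot touching nothing.
It also fails if it takes over 144 s, if anything falls off the work surface, if the arm or the gripper's body presses on something with over 40 N, if the wrist force passes 120 N, or if a joint passes its speed limit or range.

### The arm

A 7-joint arm with a two-finger parallel gripper is mounted at the origin on the work surface. World frame = base frame: x ahead of the robot, y to its left, z up, the work surface at z = 0. Lengths are in m, angles in rad, forces in N, time in s.
With the tool pointing down it reaches from about 0.4 to 0.875 m from the base axis. Payload 6.5 kg.
Tool frame: the origin (TCP) lies at the very end of the fingers, on their centre line; the grasp point (between the pads) lies r.grip_depth behind it (r.grip_depth is the distance from the TCP to the grasp point, in m); z points along the fingers, y is the direction in which the jaws open and shut (so a half turn about z gives the same grasp; the last joint's range is limited). The gripper opens to 85 mm and grips with 20 to 120 N. Pads are 22 mm wide; open, the fingers measure 114 mm over their backs; the gripper's body (76 mm by 85 mm) begins 54 mm behind the grasp point. The pads swing forward as they close: fully open they stand 13 mm farther back than shut.
Start: joints at [1.153, 0.536, -0.004, 1.538, 0.003, 1.067, -0.071], TCP at [0.224, -0.61, 0.231] pointing down, gripper open.
Joint ranges: [-2.7, 2.7], [-0.37, 2.16], [-1.27, 1.26], [0.24, 2.4], [-1.31, 4.45], [0.19, 1.91], [-2.76, 2.76]. Speed limits (rad/s): [2.39, 2.39, 3.14, 3.14, 3.14, 3.14, 3.14].

### API

Orientations are given as a unit quaternion [w, x, y, z].
In Python, from plant import r, capture gives the robot as it stands.
- The arm moves only by the tool servo_tool, never from a script. Its argument "increments" is a list of rows, each a list of 6 numbers: the shift along the tool's x, y, z scaled (see below), then the turn, a rotation vector about the tool's x, y, z scaled (see below). A call has 1 to 8 rows; each row is the pose to reach, as a shift and turn from the pose commanded when the call began, along the tool's axes at that moment; what a row does not reach only later rows make up. The controller multiplies each number of a shift by 200 mm and each number of a turn by 30 degrees. A row lasts 1/8 s, in which the tool goes at most 62.5 mm and 10.7 degrees, less where a joint would pass 70% of its speed; a pose out of reach is approached as far as the arm can. A call with a number of a shift or a turn outside -1 to 1 is refused whole. A call with a gripper value outside its range is refused whole. "grip" is the opening in per cent of the stroke, from 0 (shut) to 100 (fully open), set as the call begins (left out, the last holds). The fingers move at their own pace and stop on an object; "squeeze" is the grip in N (left out, the last holds). Time passes only in rows, so rows that repeat a pose let the fingers close. It gives the time, the measured TCP pose, the force and the opening at its end, in the units of the state.
- r.get_obs(): the state, without advancing time (a new reading comes with each control period).
- capture(name): name is "side" or "top" or "wrist"; returns a dict with "img" (400x640x3 uint8, red, green, blue), "intrinsics" (3x3 intrinsics, pixels), "world_from_camera" (4x4, takes a point from camera to world coordinates); the wrist camera has in their place "mount" (4x4, takes a point from camera to tool coordinates, whose origin is the TCP and whose axes are the flange's). Camera axes: x right, y down, z forward; pixel columns grow to the right and rows downward; lengths in m; the calibration is good to about 2 mm. A picture is of the moment at which its call begins: read the wrist's pose just before it. There is no depth.
- r.job_done(): hands the job in, once; it reports no verdict.
The state is a dict: "time": time; "qpos": joint angles; "joint_vel": joint speeds; "joint_efforts": joint torques, N m; "ee_pos": TCP position; "tcp_rot": TCP orientation; "contact_force": force on the tool from outside, world axes, zero at the start; "wrist_torque": the same for the moment, N m; "finger_gap": finger opening in m.
Only numpy, scipy, OpenCV 4.12 (cv2) and the standard library are available. Lean on these libraries where they do the work, as an engineer would, in place of code of your own. Each camera call takes 0.05 s, during which the arm holds its last target. There are 200 camera calls.

## Working session

There is one attempt and no reset: what is moved stays moved. The work goes in short steps, Python scripts to look and compute and a tool call to move; the robot and the scene stay as the last step left them, time stands still between calls to the robot, and variables do not carry over. Pictures are saved under pics/ and viewed, about 12 in all and at most 16, crops included, and the job is handed in when it is done.

Besides the shell and the picture viewer there is one more tool, called after "Request:" as name(argument=value, ...), one argument or row to a line, values as JSON. servo_tool: Moves the arm, as the interface text tells. Shifts and turns lie within -1 to 1; 1 stands for 200 mm of shift or 30 degrees of turn. Its arguments: {"type":"object","properties":{"increments":{"type":"array"},"grip":{"type":"number"},"squeeze":{"type":"number"}},"required":["increments"]}

```bash
mkdir -p pics; ls
python3 - <<'E'
from plant import r, capture
import cv2
for n in ["top","side"]:
    c=capture(n); cv2.imwrite(f"pics/{n}0.png",c["img"][:,:,::-1])
    print(n,c["intrinsics"].tolist(),c["world_from_camera"].round(4).tolist())
o=r.get_obs(); print(o,r.grip_depth)
print(capture("wrist")["mount"])
E
```

```text
pics
top [[459.2477589886763, 0.0, 318.31324778342804], [0.0, 459.2477589886763, 191.5529604070226], [0.0, 0.0, 1.0]] [[0.0094, -0.9948, 0.1014, 0.3178], [-0.9999, -0.0106, -0.0107, 0.0209], [0.0117, -0.1013, -0.9948, 1.4795], [0.0, 0.0, 0.0, 1.0]]
side [[459.94544305410454, 0.0, 321.21086018974495], [0.0, 459.94544305410454, 196.28099609637707], [0.0, 0.0, 1.0]] [[-0.9229, -0.2474, 0.2949, 0.0838], [-0.3849, 0.5841, -0.7146, 0.9354], [0.0046, -0.773, -0.6344, 0.8851], [0.0, 0.0, 0.0, 1.0]]
{'time': 0.1, 'qpos': array([ 1.15279368,  0.53710251, -0.00445924,  1.53877276,  0.00256277,
        1.06730425, -0.07122996]), 'joint_vel': array([-6.49793416e-04, -5.65302342e-05,  6.70817208e-04, -2.86502133e-03,
        1.06129556e-04, -4.50557159e-05,  5.55294477e-04]), 'joint_efforts': array([ 2.38758577e-03, -5.84573328e+01,  1.05196796e+00, -2.59777075e+01,
        1.26936572e-02,  4.64151730e-03, -1.31585963e-05]), 'ee_pos': array([ 0.22379496, -0.60964794,  0.23049326]), 'tcp_rot': array([-7.71249372e-04,  9.84565273e-01,  1.75015993e-01, -1.74597741e-04]), 'contact_force': array([-0.73605479,  0.36443539,  0.44856443]), 'wrist_torque': array([ 0.01677939,  0.02690693, -0.01519303]), 'finger_gap': 0.08573073802995446} 0.0187
[[ 5.93782074e-05 -9.49015379e-01 -3.15229769e-01  8.14636220e-02]
 [ 9.99999876e-01 -9.95167597e-05  4.87965131e-04  5.39174096e-04]
 [-4.94457059e-04 -3.15229759e-01  9.49015255e-01 -1.42961063e-01]
 [ 0.00000000e+00  0.00000000e+00  0.00000000e+00  1.00000000e+00]]
```

View pics/top0.png

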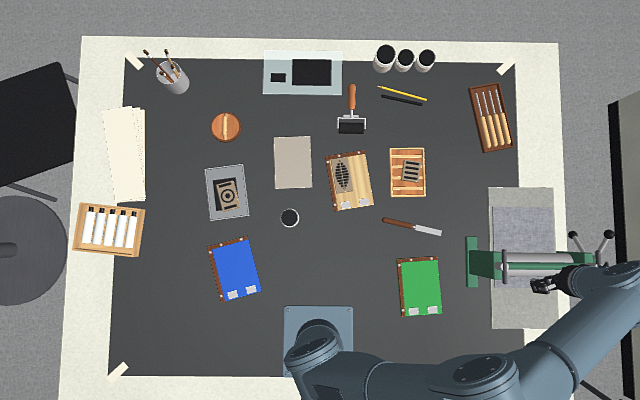

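View pics/side0.png

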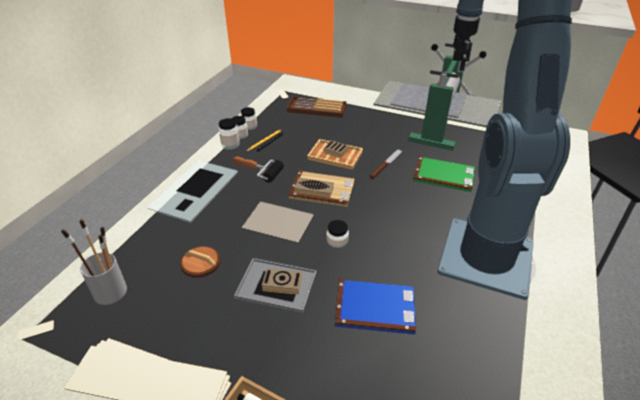

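```bash
cat > h.py <<'E'
from plant import r, capture
import numpy as np, cv2
from scipy.spatial.transform import Rotation as R
def pose():
    o=r.get_obs(); return np.array(o["ee_pos"]), R.from_quat(np.array(o["tcp_rot"])[[1,2,3,0]])
def cam(n,file=None):
    p,q=pose(); c=capture(n)
    if n=="wrist":
        T=np.eye(4); T[:3,:3]=q.as_matrix(); T[:3,3]=p; T=T@c["mount"]
    else: T=np.array(c["world_from_camera"])
    c["T"]=T
    if file:
        cv2.imwrite(f"pics/{file}.png",c["img"][:,:,::-1]); np.savez(f"pics/{file}.npz",K=c["intrinsics"],T=T)
    return c
def world(K,T,uv,z):
    uv=np.atleast_2d(uv).astype(float)
    d=np.c_[uv,np.ones(len(uv))]@np.linalg.inv(K).T@T[:3,:3].T
    return T[:3,3]+d*((z-T[2,3])/d[:,2])[:,None]
def wf(file,uv,z):
    f=np.load(f"pics/{file}.npz"); return world(f["K"],f["T"],uv,z)
def pix(file,X):
    f=np.load(f"pics/{file}.npz"); X=np.atleast_2d(X)
    c=(X-f["T"][:3,3])@f["T"][:3,:3]; c=c@f["K"].T; return c[:,:2]/c[:,2:]
def go(target,yaw):
    "scaled row to reach tool pos, tool x at yaw(deg) in world, pointing down"
    p,q=pose(); t=q.inv().apply(np.array(target)-p)/.2
    Q=R.from_euler("z",yaw,degrees=True)*R.from_euler("x",180,degrees=True)
    w=np.degrees((q.inv()*Q).as_rotvec())/30
    e=R.from_matrix(q.as_matrix()@np.diag([1,-1,-1])).as_euler("ZYX",degrees=True)
    print("at",p.round(4),"ypr",e.round(2),"-> row",t.round(4),w.round(4))
E
python3 - <<'E'
from h import *
go((.45,-.12,.30),0)
f=capture("top"); np.savez("pics/top0.npz",K=f["intrinsics"],T=f["world_from_camera"])
for n,u,z in [("board",(350,181),.01),("ink",(227,192),.01),("dry",(407,172),.01),("spare",(293,162),0),("jar",(289,217),.05),("roller",(351,110),.03),("baren",(226,127),.02)]: print(n,wf("top0",u,z).round(3))
E
```

```text
at [ 0.2238 -0.6097  0.2306] ypr [2.016e+01 1.000e-02 8.000e-02] -> row [ 1.9057 -1.9093 -0.3447] [-0.0025  0.0007  0.672 ]
board [[ 0.503 -0.097  0.01 ]]
ink [[0.463 0.298 0.01 ]]
dry [[ 0.534 -0.281  0.01 ]]
spare [[0.565 0.088 0.   ]]
jar [[0.383 0.096 0.05 ]]
roller [[ 0.732 -0.098  0.03 ]]
baren [[0.673 0.306 0.02 ]]
```

Request:
servo_tool(
  increments=[
    [0, 0, -0.3, 0, 0, 0],
    [0, 0, -0.5, 0, 0, 0],
    [0.3, -0.1, -0.5, 0, 0, 0],
    [0.6, -0.3, -0.5, 0, 0, 0.3],
    [0.9, -0.5, -0.5, 0, 0, 0.67],
    [1, -0.7, -0.4, 0, 0, 0.67],
    [1, -0.9, -0.3, 0, 0, 0.67],
    [1, -1, -0.2, 0, 0, 0.67],
  ],
)

```text
time: 1.2
ee_pos: [0.3426, -0.3507, 0.2706]
tcp_rot: [-0.0, 1.0, 0.002, -0.0]
contact_force: [0.5, -0.4, -0.3]
finger_gap: 0.0854
```

Request:
servo_tool(
  increments=[
    [0.3, -0.3, -0.15, 0, 0, 0],
    [0.6, -0.6, -0.15, 0, 0, 0],
    [0.9, -0.85, -0.15, 0, 0, 0],
    [1, -0.85, -0.15, 0, 0, 0],
    [1, -0.85, -0.15, 0, 0, 0],
    [1, -0.85, -0.15, 0, 0, 0],
    [1, -0.85, -0.15, 0, 0, 0],
  ],
)

```text
time: 2.08
ee_pos: [0.5411, -0.1852, 0.3011]
tcp_rot: [0.0, 1.0, -0.001, -0.001]
contact_force: [-0.4, -0.5, 0.1]
finger_gap: 0.0853
```

Run:
```python
from h import *
go((.54,.2,.30),0)
cam("wrist","w1")
```

```text
at [ 0.5411 -0.1852  0.3011] ypr [-0.09  0.08 -0.05] -> row [-0.0087 -1.9259  0.0036] [ 0.0017  0.0026 -0.0032]
```

View pics/w1.png

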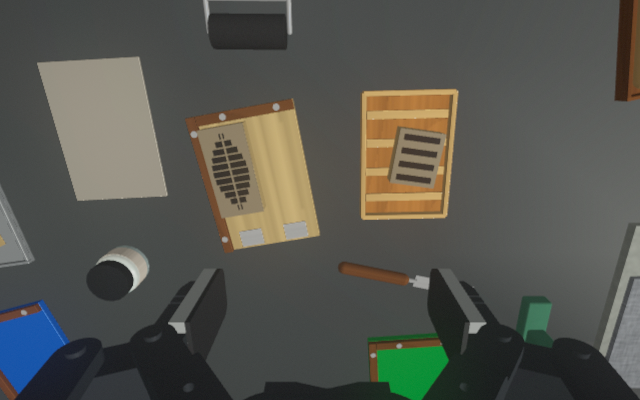

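Request:
servo_tool(
  increments=[
    [0, -0.3, 0, 0, 0, 0],
    [0, -0.6, 0, 0, 0, 0],
    [0, -0.9, 0, 0, 0, 0],
    [0, -1, 0, 0, 0, 0],
  ],
)

```text
time: 2.62
ee_pos: [0.5415, 0.0197, 0.3017]
tcp_rot: [-0.0, 1.0, 0.002, 0.0]
contact_force: [-0.3, -0.8, 0.2]
finger_gap: 0.0856
```

Request:
servo_tool(
  increments=[
    [-0.1, -0.3, 0, 0, 0, 0],
    [-0.1, -0.6, 0, 0, 0, 0],
    [-0.1, -0.9, 0, 0, 0, 0],
    [-0.1, -1, 0, 0, 0, 0],
    [-0.1, -1, 0, 0, 0, 0],
    [-0.1, -1, 0, 0, 0, 0],
  ],
)

```text
time: 3.38
ee_pos: [0.5229, 0.2135, 0.3012]
tcp_rot: [0.001, 1.0, -0.001, 0.0]
contact_force: [-0.5, -0.0, -0.0]
finger_gap: 0.0854
```

Run:
```python
from h import *
go((.54,.2,.30),0)
cam("wrist","w2")
```

```text
at [0.5229 0.2135 0.3012] ypr [-0.16 -0.   -0.1 ] -> row [0.0858 0.0675 0.006 ] [ 0.0035 -0.0001 -0.0053]
```

View pics/w2.png

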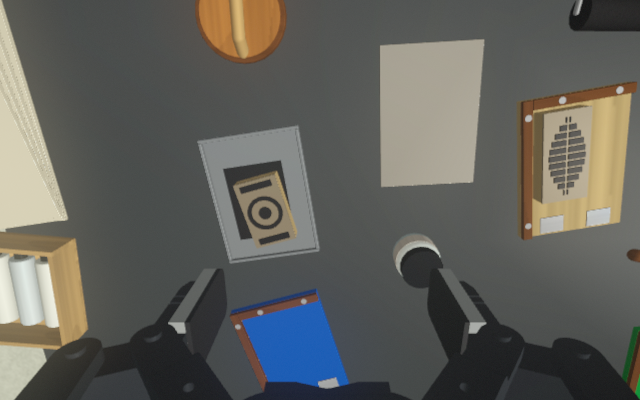

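```bash
cat > fit.py <<'E'
from h import *
from scipy.optimize import minimize
def fit(file,corners,segs,zc,show=None):
    """corners: 4 picked px of rough rectangle, first->second.. ; segs: list of (p0,p1,z) in local mm; returns x,y,yaw(deg)"""
    img=cv2.imread(f"pics/{file}.png").astype(np.float32)
    C=wf(file,corners[0],zc)
    pts=np.concatenate([np.linspace(a+(z,),b+(z,),60)[4:-4] for a,b,z in segs])/1000
    nrm=np.concatenate([np.tile(np.array([-(b[1]-a[1]),b[0]-a[0],0])/np.hypot(b[0]-a[0],b[1]-a[1]),(52,1)) for a,b,z in segs])
    x=np.array([*C.mean(0)[:2],corners[1]])
    def pr(x):
        q=R.from_euler("z",x[2],degrees=True); o=np.array([x[0],x[1],0])
        P=q.apply(pts)+o; a=pix(file,P); n=pix(file,P+q.apply(nrm)*1e-3)-a
        return a,n/np.linalg.norm(n,axis=1)[:,None]
    for s in (2.5,1.2,.7):
        G=cv2.GaussianBlur(img,(0,0),s); gx=cv2.Sobel(G,cv2.CV_32F,1,0); gy=cv2.Sobel(G,cv2.CV_32F,0,1)
        def cost(x):
            a,n=pr(x); m=a.astype(np.float32).reshape(-1,1,2)
            sx=cv2.remap(gx,m,None,cv2.INTER_LINEAR)[:,0]; sy=cv2.remap(gy,m,None,cv2.INTER_LINEAR)[:,0]
            v=np.abs(sx*n[:,:1]+sy*n[:,1:]).sum(1)
            return -np.mean(np.minimum(v,150*1.2/s))
        d=s*1.5e-3
        x=minimize(cost,x,method="Nelder-Mead",options=dict(initial_simplex=[x,x+[d,0,0],x+[0,d,0],x+[0,0,3*s/2.5]],xatol=1e-5)).x
    if show is not None:
        for a in pr(x)[0]: cv2.circle(show,tuple(int(v) for v in np.round(a*4)),1,(0,0,255),-1)
    return x
def rect(L,W,z,skip=()):
    a,b=L/2,W/2; c=[(-a,-b),(a,-b),(a,b),(-a,b)]
    return [(c[i],c[(i+1)%4],z) for i in range(4) if i not in skip]
JIG=[((12,-118),(12,12),16),((-168,12),(12,12),16),((-168,-118),(-168,0),9),((-168,-118),(0,-118),9),((-168,0),(0,0),16)]
E
cat > f1.py <<'E'
from fit import *
A=cv2.resize(cv2.imread("pics/w1.png"),None,fx=4,fy=4); B=cv2.resize(cv2.imread("pics/w2.png"),None,fx=4,fy=4)
def go1(n,f,px,yaw,segs,z,S,off=(0,0)):
    x=fit(f,(px,yaw),segs,z,S); print(n,f,x.round(4))
go1("leaf","w1",[(200,135),(243,122),(263,208),(222,217)],10,rect(110,54,33),.033,A)
go1("dry","w1",[(362,91),(457,90),(447,218),(362,217)],0,rect(156,108,16)+rect(148,100,16),.016,A)
go1("bar","w1",[(399,127),(446,134),(437,188),(390,181)],-8,rect(66,54,33),.033,A)
J=[((a[0]+78,a[1]+53),(b[0]+78,b[1]+53),z) for a,b,z in JIG]
go1("jig(-ctr)","w1",[(187,118),(292,99),(320,236),(228,251)],10,J,.012,A)
go1("ink","w2",[(198,141),(298,126),(319,250),(231,263)],8,rect(170,125,11),.011,B)
go1("ring","w2",[(233,183),(277,171),(297,233),(254,247)],12,rect(88,54,28),.028,B)
go1("spare","w2",[(380,46),(484,40),(473,181),(380,187)],0,rect(170,120,3),.003,B)
go1("leaf","w2",[(540,110),(590,108),(585,197),(535,204)],10,rect(110,54,33),.033,B)
go1("jig(-ctr)","w2",[(522,104),(634,84),(620,220),(525,238)],10,J,.012,B)
cv2.imwrite("pics/ov.png",np.hstack([cv2.resize(A[320:1040,720:1880],None,fx=.6,fy=.6),][0:1]))
cv2.imwrite("pics/ov2.png",cv2.resize(B[130:1080,760:2560],None,fx=.44,fy=.44))
E
python3 f1.py
```

```text
leaf w1 [ 0.5255 -0.0714  9.8537]
dry w1 [ 0.5361 -0.284   1.1476]
bar w1 [ 0.5387 -0.2882 -8.1782]
jig(-ctr) w1 [ 0.5067 -0.0961 10.6774]
ink w2 [0.4644 0.2962 8.    ]
ring w2 [ 0.4546  0.291  15.7676]
spare w2 [0.5648 0.0874 2.28  ]
leaf w2 [ 0.5224 -0.0697  9.6736]
jig(-ctr) w2 [ 0.5085 -0.0973  9.8028]
```

View pics/ov.png

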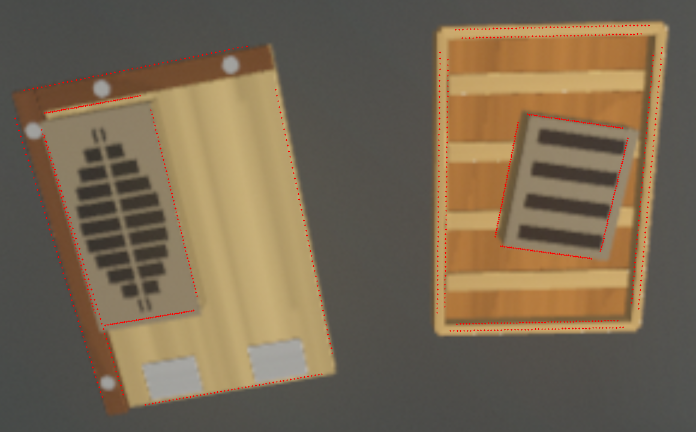

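View pics/ov2.png

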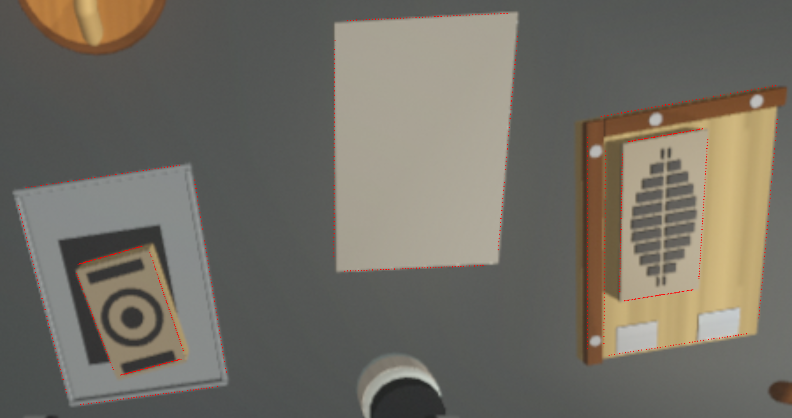

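Request:
servo_tool(
  increments=[
    [0, 0.3, 0, 0, 0, 0],
    [0, 0.6, 0, 0, 0, 0],
    [0, 0.9, 0, 0, 0, 0],
    [0, 0.9, 0, 0, 0, 0],
  ],
)

```text
time: 3.92
ee_pos: [0.5222, 0.0284, 0.3012]
tcp_rot: [0.002, 1.0, -0.006, -0.0]
contact_force: [0.8, 0.4, 0.1]
finger_gap: 0.0852
```

Request:
servo_tool(
  increments=[
    [0, 0.3, 0.2, 0, 0, -0.2],
    [0, 0.5, 0.5, 0, 0, -0.33],
    [0, 0.52, 0.8, 0, 0, -0.33],
    [0, 0.52, 0.8, 0, 0, -0.33],
    [0, 0.52, 0.8, 0, 0, -0.33],
    [0, 0.52, 0.8, 0, 0, -0.33],
  ],
  grip=80,
)

```text
time: 4.68
ee_pos: [0.5244, -0.0664, 0.1436]
tcp_rot: [0.0, 0.996, 0.087, 0.002]
contact_force: [0.1, -0.2, 0.2]
finger_gap: 0.0684
```

Run:
```python
from fit import *
cam("wrist","w3")
go((.524,-.0705,.0175),9.8)
A=cv2.resize(cv2.imread("pics/w3.png"),None,fx=4,fy=4)
J=[((a[0]+78,a[1]+53),(b[0]+78,b[1]+53),z) for a,b,z in JIG]
h=lambda c:[pix("w3",np.array([*c,.02]))[0]]
print("leaf",fit("w3",(h((.5235,-.0705)),10),rect(110,54,33),.02,A))
x=fit("w3",(h((.507,-.0965)),10.2),J,.02,A); print("jig",x)
cv2.imwrite("pics/ov3.png",cv2.resize(A,None,fx=.3,fy=.3))
```

```text
at [ 0.5243 -0.0665  0.1436] ypr [10.03 -0.23 -0.04] -> row [-0.0077  0.0191  0.6303] [ 0.0014 -0.0076  0.0075]
leaf [ 0.52341614 -0.06986346  9.92600535]
jig [ 0.50733626 -0.0964026  10.03420604]
```

View pics/ov3.png

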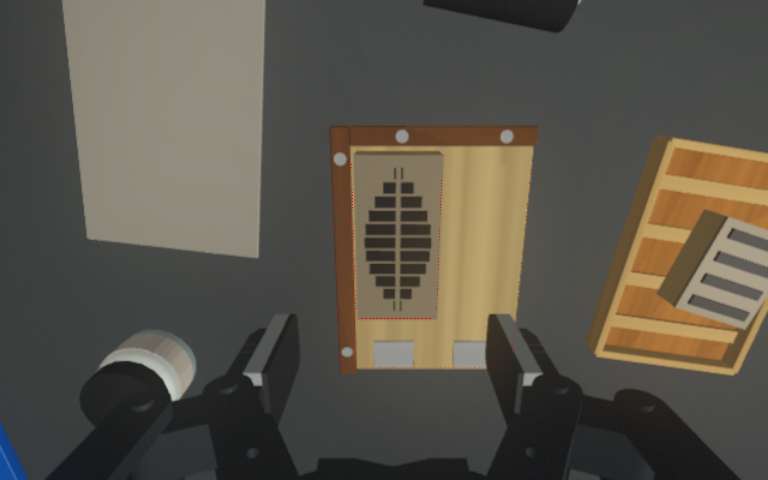

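Request:
servo_tool(
  increments=[
    [-0.007, 0.016, 0.2, 0, 0, 0],
    [-0.007, 0.016, 0.4, 0, 0, 0],
    [-0.007, 0.016, 0.5, 0, 0, 0],
    [-0.007, 0.016, 0.55, 0, 0, 0],
    [-0.007, 0.016, 0.55, 0, 0, 0],
  ],
)

```text
time: 5.35
ee_pos: [0.5224, -0.0704, 0.0319]
tcp_rot: [0.0, 0.996, 0.087, 0.0]
contact_force: [0.9, 1.2, 0.5]
finger_gap: 0.0682
```

Run:
```python
from h import *
go((.5234,-.0699,.0175),9.95)
```

```text
at [ 0.5224 -0.0704  0.0319] ypr [ 9.98 -0.05 -0.01] -> row [ 0.0055 -0.0018  0.0722] [ 0.0004 -0.0018  0.0011]
```

Request:
servo_tool(
  increments=[
    [0.005, -0.002, 0.04, 0, 0, 0],
    [0.005, -0.002, 0.07, 0, 0, 0],
    [0.005, -0.002, 0.07, 0, 0, 0],
  ],
)

```text
time: 5.72
ee_pos: [0.5224, -0.0702, 0.017]
tcp_rot: [-0.0, 0.996, 0.087, -0.0]
contact_force: [-0.0, -0.8, 0.2]
finger_gap: 0.0683
```

Request:
servo_tool(
  increments=[
    [0, 0, 0, 0, 0, 0],
    [0, 0, 0, 0, 0, 0],
    [0, 0, 0, 0, 0, 0],
    [0, 0, 0, 0, 0, 0],
    [0, 0, 0, 0, 0, 0],
  ],
  grip=0,
  squeeze=40,
)

```text
time: 6.35
ee_pos: [0.5228, -0.0702, 0.0176]
tcp_rot: [0.0, 0.996, 0.087, 0.0]
contact_force: [-0.4, 1.1, 6.5]
finger_gap: 0.0532
```

Request:
servo_tool(
  increments=[
    [0, 0, -0.1, 0, 0, 0],
    [0, 0, -0.3, 0, 0, 0],
    [0.1, -0.2, -0.4, 0, 0, 0],
    [0.25, -0.5, -0.4, 0, 0, 0.15],
    [0.344, -0.742, -0.3, 0, 0, 0.257],
    [0.344, -0.742, -0.2, 0, 0, 0.257],
    [0.344, -0.742, -0.1, 0, 0, 0.257],
    [0.344, -0.742, -0.1, 0, 0, 0.257],
  ],
)

```text
time: 7.35
ee_pos: [0.5629, 0.0855, 0.0353]
tcp_rot: [0.001, 1.0, 0.019, -0.002]
contact_force: [-0.6, -0.2, -0.5]
finger_gap: 0.0529
```

Run:
```python
from h import *
print(r.get_obs()["finger_gap"])
go((.565,.0875,.0120),2.3)
```

```text
0.05293822425893664
at [0.5629 0.0855 0.0353] ypr [ 2.13  0.25 -0.1 ] -> row [ 0.0114 -0.0099  0.1162] [ 0.0035  0.0082 -0.0058]
```

Request:
servo_tool(
  increments=[
    [0.01, -0.01, 0.06, 0, 0, 0],
    [0.01, -0.01, 0.1, 0, 0, 0],
    [0.01, -0.01, 0.115, 0, 0, 0],
    [0.01, -0.01, 0.115, 0, 0, 0],
  ],
)

```text
time: 7.85
ee_pos: [0.5665, 0.0899, 0.0142]
tcp_rot: [0.0, 1.0, 0.02, -0.0]
contact_force: [0.5, -0.3, -1.2]
finger_gap: 0.053
```

Request:
servo_tool(
  increments=[
    [0, 0, 0, 0, 0, 0],
    [0, 0, 0, 0, 0, 0],
    [0, 0, 0, 0, 0, 0],
    [0, 0, -0.2, 0, 0, 0],
    [0, 0, -0.5, 0, 0, 0],
    [0, 0, -0.6, 0, 0, 0],
  ],
  grip=80,
)

```text
time: 8.6
ee_pos: [0.5687, 0.0905, 0.1381]
tcp_rot: [-0.001, 1.0, 0.02, 0.003]
contact_force: [0.4, 0.0, -0.2]
finger_gap: 0.0682
```

Run:
```python
from h import *
go((.47,.291,.145),15.8)
```

```text
at [0.5687 0.0905 0.1381] ypr [ 2.24 -0.32  0.05] -> row [-0.4537 -1.0212 -0.0364] [-0.0005 -0.0109 -0.4519]
```

Request:
servo_tool(
  increments=[
    [-0.1, -0.3, -0.04, 0, 0, 0],
    [-0.3, -0.6, -0.04, 0, 0, -0.2],
    [-0.45, -0.9, -0.04, 0, 0, -0.45],
    [-0.45, -1, -0.04, 0, 0, -0.45],
    [-0.45, -1, -0.04, 0, 0, -0.45],
    [-0.45, -1, -0.04, 0, 0, -0.45],
  ],
)

```text
time: 9.35
ee_pos: [0.4693, 0.2852, 0.1422]
tcp_rot: [0.001, 0.991, 0.137, -0.0]
contact_force: [0.6, 0.3, 0.2]
finger_gap: 0.0679
```

Run:
```python
from fit import *
cam("wrist","w4")
A=cv2.resize(cv2.imread("pics/w4.png"),None,fx=4,fy=4)
h=lambda c:[pix("w4",np.array([*c,.02]))[0]]
x=fit("w4",(h((.4546,.291)),15.8),rect(88,54,28),.02,A);print("ring",x)
print("ink",fit("w4",(h((.4644,.2962)),8.5),rect(170,125,11),.02,A))
print("leaf",fit("w4",(h((.5665,.09)),2.3),rect(110,54,27),.02,A))
go((x[0],x[1],.02),x[2])
cv2.imwrite("pics/ov4.png",cv2.resize(A,None,fx=.3,fy=.3))
```

```text
ring [ 0.45515554  0.29218057 16.49737381]
ink [0.46444725 0.29691692 8.33613539]
leaf [0.56590282 0.09110066 2.49957617]
at [0.4695 0.2847 0.1422] ypr [ 1.563e+01  1.000e-02 -7.000e-02] -> row [-0.0589 -0.0561  0.6108] [ 0.0022  0.0003 -0.0289]
```

View pics/ov4.png

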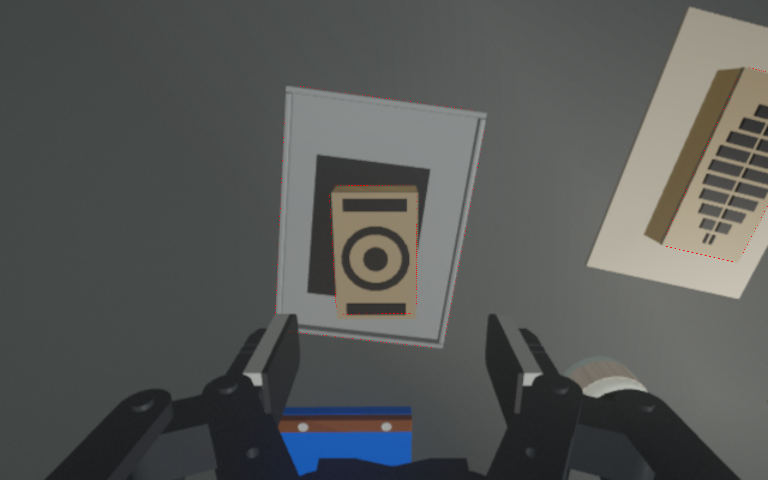

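Run:
```python
from fit import *
uv=np.array([(332,194),(418,194),(414,318),(338,318)])/1.2
W=wf("w4",uv,.028); print(W.round(4), W.mean(0)); d=(W[0]+W[1]-W[2]-W[3])/2; e=(W[0]+W[3]-W[1]-W[2])/2
print(np.linalg.norm(d),np.linalg.norm(e),np.degrees(np.arctan2(d[1],d[0])),np.degrees(np.arctan2(-e[0],e[1])))
A=cv2.resize(cv2.imread("pics/w4.png"),None,fx=4,fy=4)
# without far edge
x=fit("w4",([pix("w4",W.mean(0))[0]],15.8),rect(88,54,28,skip=(1,)),.028);print(x)
x=fit("w4",([pix("w4",W.mean(0))[0]],15.8),rect(88,54,28),.028);print(x)
go((x[0],x[1],.02),x[2])
```

```text
[[0.4853 0.3274 0.028 ]
 [0.4996 0.2763 0.028 ]
 [0.4167 0.2542 0.028 ]
 [0.4028 0.304  0.028 ]] [0.45108727 0.29046905 0.028     ]
0.08578165799252216 0.05239799663919164 15.423783292303236 15.667287092561176
[ 0.45493372  0.29213602 16.4892087 ]
[ 0.45509593  0.29214978 16.3710114 ]
at [0.4695 0.2847 0.1422] ypr [ 1.563e+01  1.000e-02 -7.000e-02] -> row [-0.0593 -0.056   0.6108] [ 0.0022  0.0003 -0.0247]
```

Request:
servo_tool(
  increments=[
    [-0.07, -0.054, 0.2, 0, 0, -0.015],
    [-0.07, -0.054, 0.4, 0, 0, -0.015],
    [-0.07, -0.054, 0.55, 0, 0, -0.015],
    [-0.07, -0.054, 0.63, 0, 0, -0.015],
    [-0.07, -0.054, 0.642, 0, 0, -0.015],
    [-0.07, -0.054, 0.642, 0, 0, -0.015],
  ],
)

```text
time: 10.15
ee_pos: [0.4532, 0.293, 0.0147]
tcp_rot: [-0.0, 0.99, 0.141, 0.001]
contact_force: [-0.6, -0.4, 0.3]
finger_gap: 0.0684
```

Request:
servo_tool(
  increments=[
    [0, 0, 0, 0, 0, 0],
    [0, 0, 0, 0, 0, 0],
    [0, 0, 0, 0, 0, 0],
    [0, 0, 0, 0, 0, 0],
    [0, 0, 0, 0, 0, 0],
  ],
  grip=0,
  squeeze=40,
)

```text
time: 10.78
ee_pos: [0.4534, 0.2934, 0.0152]
tcp_rot: [-0.0, 0.99, 0.141, 0.001]
contact_force: [-1.0, -1.9, 5.8]
finger_gap: 0.0527
```

Request:
servo_tool(
  increments=[
    [0, 0, -0.1, 0, 0, 0],
    [0, 0, -0.3, 0, 0, 0],
    [0, 0.2, -0.5, 0, 0, 0],
    [-0.05, 0.5, -0.5, 0, 0, 0],
    [-0.05, 0.75, -0.5, 0, 0, 0.1],
    [-0.1, 1, -0.5, 0, 0, 0.2],
    [-0.1, 1, -0.5, 0, 0, 0.2],
  ],
)

```text
time: 11.65
ee_pos: [0.4896, 0.0902, 0.115]
tcp_rot: [0.001, 0.996, 0.085, 0.0]
contact_force: [-0.2, 1.0, -0.7]
finger_gap: 0.0532
```

Run:
```python
from h import *
go((.528,-.070,.10),10)
```

```text
at [0.4896 0.0902 0.115 ] ypr [ 9.75 -0.02 -0.15] -> row [0.0538 0.8216 0.0773] [ 0.005  -0.0006 -0.0084]
```

Request:
servo_tool(
  increments=[
    [0.02, 0.3, 0.08, 0, 0, 0],
    [0.05, 0.6, 0.08, 0, 0, 0],
    [0.053, 0.82, 0.08, 0, 0, -0.008],
    [0.053, 0.82, 0.08, 0, 0, -0.008],
    [0.053, 0.82, 0.08, 0, 0, -0.008],
    [0.053, 0.82, 0.08, 0, 0, -0.008],
  ],
)

```text
time: 12.4
ee_pos: [0.5285, -0.0621, 0.0983]
tcp_rot: [-0.0, 0.996, 0.092, 0.0]
contact_force: [-0.2, 0.6, -1.3]
finger_gap: 0.053
```

Run:
```python
from fit import *
cam("wrist","w5")
print(r.get_obs()["finger_gap"],r.get_obs()["contact_force"])
go((.528,-.070,.024),10.03)
cv2.imwrite("pics/w5c.png",cv2.resize(cv2.imread("pics/w5.png")[80:400,180:480],None,fx=1.8,fy=1.8))
```

```text
0.05294577902486573 [ 0.54043534 -0.1113154  -0.1530185 ]
at [ 0.5285 -0.0624  0.0982] ypr [10.6  -0.02  0.04] -> row [-0.0096  0.0373  0.371 ] [-0.0012 -0.0006  0.019 ]
```

View pics/w5c.png

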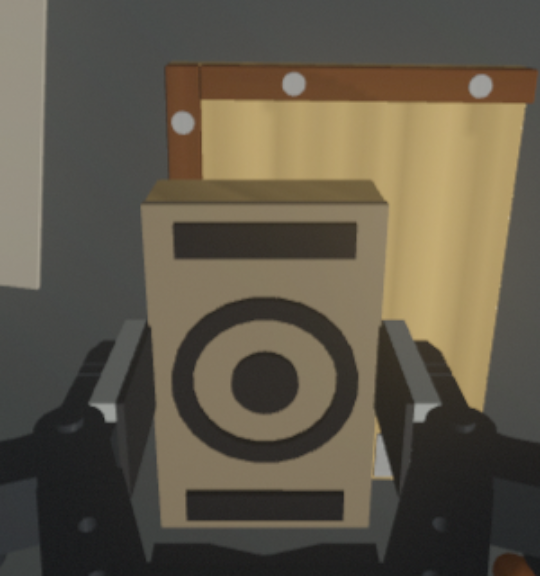

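Run:
```python
from h import *
p,q=pose()
for u in [(265,382),(265,202),(265,525),(152,382),(377,382)]:
    W=wf("w5",(180+u[0]/1.8,80+u[1]/1.8),p[2]+.0128)[0]; print(u,q.inv().apply(W-p).round(4))
```

```text
(265, 382) [-0.0025  0.0005 -0.0128]
(265, 202) [ 0.042   0.0005 -0.0128]
(265, 525) [-0.0449  0.0005 -0.0128]
(152, 382) [-0.0025 -0.0262 -0.0128]
(377, 382) [-0.0025  0.027  -0.0128]
```

Run:
```python
from h import *
go((.5348,-.0692,.023),10.03)
```

```text
at [ 0.5285 -0.0624  0.0982] ypr [10.6  -0.02  0.04] -> row [0.0246 0.0396 0.3761] [-0.0012 -0.0006  0.019 ]
```

Request:
servo_tool(
  increments=[
    [0.025, 0.04, 0.1, 0, 0, 0.019],
    [0.025, 0.04, 0.2, 0, 0, 0.019],
    [0.025, 0.04, 0.3, 0, 0, 0.019],
    [0.025, 0.04, 0.37, 0, 0, 0.019],
    [0.025, 0.04, 0.37, 0, 0, 0.019],
    [0.025, 0.04, 0.37, 0, 0, 0.019],
  ],
)

```text
time: 13.2
ee_pos: [0.5354, -0.071, 0.0245]
tcp_rot: [0.0, 0.996, 0.086, 0.0]
contact_force: [-0.1, -0.3, -1.1]
finger_gap: 0.0527
```

Run:
```python
from h import *
print(r.get_obs()["contact_force"])
go((.538,-.0646,.0202),10.03)
```

```text
[-0.05235875 -0.31303678 -1.13126453]
at [ 0.5354 -0.071   0.0245] ypr [ 9.89 -0.05 -0.01] -> row [ 0.0183 -0.0293  0.0214] [ 0.0003 -0.0017 -0.0047]
```

Request:
servo_tool(
  increments=[
    [0, 0, 0.01, 0, 0, -0.004],
    [0, 0, 0.018, 0, 0, -0.004],
    [0, 0, 0.022, 0, 0, -0.004],
    [0, 0, 0.022, 0, 0, -0.004],
  ],
)

```text
time: 13.7
ee_pos: [0.5351, -0.0713, 0.0202]
tcp_rot: [0.0, 0.996, 0.087, 0.0]
contact_force: [-2.7, -0.2, 7.8]
finger_gap: 0.0529
```

Request:
servo_tool(
  increments=[
    [0.005, -0.01, 0, 0, 0, 0],
    [0.01, -0.02, 0, 0, 0, 0],
    [0.018, -0.03, 0, 0, 0, 0],
    [0.018, -0.03, 0, 0, 0, 0],
  ],
)

```text
time: 14.2
ee_pos: [0.5379, -0.0657, 0.0202]
tcp_rot: [0.001, 0.996, 0.087, 0.0]
contact_force: [-1.1, -2.0, 5.4]
finger_gap: 0.0525
```

Request:
servo_tool(
  increments=[
    [0, -0.005, 0, 0, 0, 0],
    [0, -0.01, 0, 0, 0, 0],
    [0, -0.012, 0, 0, 0, 0],
    [0, -0.012, 0, 0, 0, 0],
  ],
)

```text
time: 14.7
ee_pos: [0.5379, -0.0638, 0.0202]
tcp_rot: [0.001, 0.996, 0.087, 0.001]
contact_force: [-0.3, -2.7, 4.9]
finger_gap: 0.0528
```

Request:
servo_tool(
  increments=[
    [0.005, 0, 0, 0, 0, 0],
    [0.01, 0, 0, 0, 0, 0],
    [0.012, 0, 0, 0, 0, 0],
    [0.012, 0, 0, 0, 0, 0],
  ],
)

```text
time: 15.2
ee_pos: [0.538, -0.0638, 0.0202]
tcp_rot: [0.001, 0.996, 0.086, -0.001]
contact_force: [-6.0, -5.1, 14.6]
finger_gap: 0.0529
```

Request:
servo_tool(
  increments=[
    [0, -0.005, 0, 0, 0, 0],
    [0, -0.01, 0, 0, 0, 0],
    [0, -0.012, 0, 0, 0, 0],
    [0, -0.012, 0, 0, 0, 0],
  ],
)

```text
time: 15.7
ee_pos: [0.538, -0.0637, 0.0203]
tcp_rot: [0.002, 0.996, 0.086, -0.001]
contact_force: [-3.8, -8.8, 12.1]
finger_gap: 0.0529
```

Run:
```python
from fit import *
cam("wrist","w6"); 
go((.538,-.0646,.0202),10.03)
cv2.imwrite("pics/w6c.png",cv2.resize(cv2.imread("pics/w6.png")[100:400,180:480],None,fx=2,fy=2,interpolation=cv2.INTER_CUBIC))
```

```text
at [ 0.538  -0.0637  0.0203] ypr [ 9.86  0.15 -0.25] -> row [-0.0006  0.0046  0.0003] [ 0.0083  0.0051 -0.0056]
```

View pics/w6c.png

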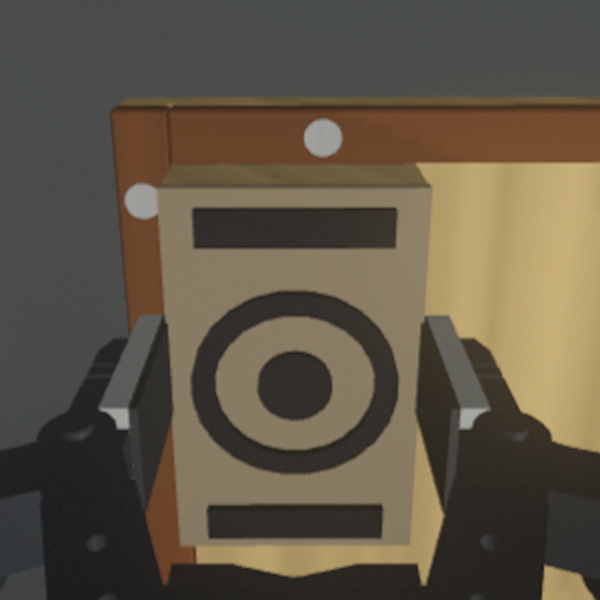

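Request:
servo_tool(
  increments=[
    [0, 0, 0, 0, 0, 0],
    [0, 0, 0, 0, 0, 0],
    [0, 0, 0, 0, 0, 0],
    [0, 0, 0, 0, 0, 0],
    [0, 0.012, -0.05, 0, 0, 0],
    [0, 0.012, -0.3, 0, 0, 0],
    [0, 0.012, -0.6, 0, 0, 0],
    [0, 0.012, -0.6, 0, 0, 0],
  ],
  grip=80,
)

```text
time: 16.75
ee_pos: [0.543, -0.0623, 0.1448]
tcp_rot: [0.001, 0.996, 0.087, 0.005]
contact_force: [-1.2, 0.2, 0.1]
finger_gap: 0.0684
```

Run:
```python
from fit import *
cam("wrist","w7"); 
J=[((a[0]+78,a[1]+53),(b[0]+78,b[1]+53),z) for a,b,z in JIG if (b[1]!=0 or a[1]!=0)]
h=lambda c:[pix("w7",np.array([*c,.02]))[0]]
A=cv2.resize(cv2.imread("pics/w7.png"),None,fx=4,fy=4)
y=fit("w7",(h((.5363,-.0649)),10),rect(88,54,33),.02,A)
x=fit("w7",(h((.507,-.0965)),10.2),J,.02,A); print("ring",y,"jig",x)
c=R.from_euler("z",x[2],degrees=True)
print("ring in jig, home=-44,-27:",(c.inv().apply([y[0]-x[0],y[1]-x[1],0])*1000-[78,53,0]))
go((.538,-.285,.14),-8.2)
cv2.imwrite("pics/ov7.png",cv2.resize(A[300:1400,900:2200],None,fx=.6,fy=.54))
```

```text
ring [ 0.53584882 -0.06457515  9.88350688] jig [ 0.50772297 -0.09636408  9.93799136]
ring in jig, home=-44,-27: [-44.80996887 -26.54207731   0.        ]
at [ 0.5411 -0.0623  0.1423] ypr [ 9.97 -0.29 -0.09] -> row [-0.208   1.0942  0.0122] [ 0.0014 -0.0099  0.6055]
```

View pics/ov7.png

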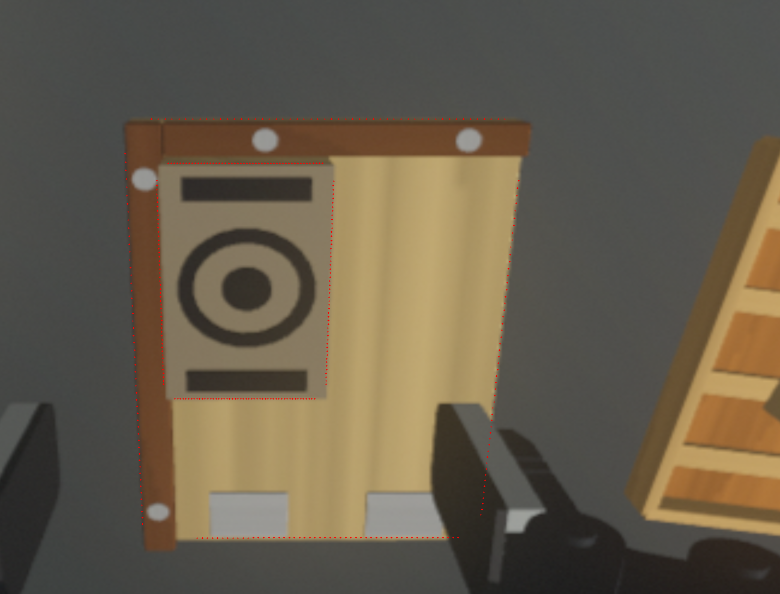

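Request:
servo_tool(
  increments=[
    [-0.05, 0.3, 0, 0, 0, 0],
    [-0.1, 0.6, 0, 0, 0, 0.3],
    [-0.2, 0.9, 0, 0, 0, 0.6],
    [-0.2, 1, 0, 0, 0, 0.6],
    [-0.2, 1, 0, 0, 0, 0.6],
    [-0.2, 1, 0, 0, 0, 0.6],
  ],
)

```text
time: 17.55
ee_pos: [0.5349, -0.2631, 0.1389]
tcp_rot: [-0.001, 0.998, -0.068, -0.0]
contact_force: [0.2, 0.9, -0.1]
finger_gap: 0.0683
```

Run:
```python
from fit import *
cam("wrist","w8"); f="w8"
h=lambda c:[pix(f,np.array([*c,.02]))[0]]
A=cv2.resize(cv2.imread("pics/w8.png"),None,fx=4,fy=4)
y=fit(f,(h((.5387,-.2885)),-8.2),rect(66,54,33),.02,A)
x=fit(f,(h((.5361,-.284)),1.1),rect(156,108,16),.02,A); print("bar",y,"dry",x)
go((y[0],y[1],.0195),y[2])
cv2.imwrite("pics/ov8.png",cv2.resize(A[300:1400,900:2200],None,fx=.5,fy=.5))
```

```text
bar [ 0.54227182 -0.29321951 -7.807284  ] dry [ 0.53861092 -0.28099695  1.14722433]
at [ 0.535  -0.263   0.1391] ypr [-7.8   0.04  0.1 ] -> row [0.0569 0.1458 0.5977] [-0.0033  0.0015  0.0004]
```

View pics/ov8.png

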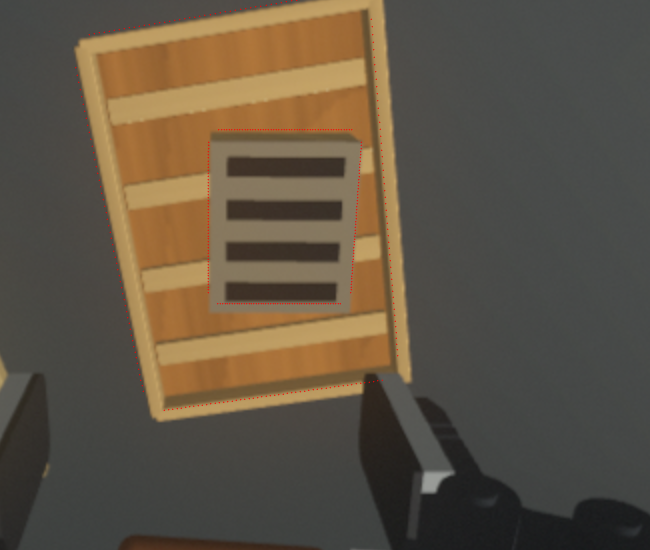

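Run:
```python
from fit import *
f="w8"
cv=lambda l: np.array(l)/2+[225,75]
W=wf(f,cv([(211,140),(360,142),(351,312),(209,311)]),.033); m=W.mean(0); print(W.round(4),m)
d=(W[0]+W[1]-W[2]-W[3])/2; e=(W[0]+W[3]-W[1]-W[2])/2
print(np.linalg.norm(d),np.linalg.norm(e),np.degrees(np.arctan2(d[1],d[0])),np.degrees(np.arctan2(-e[0],e[1])))
T=wf(f,cv([(77,44),(158,420),(410,380)]),.016); print(T.round(4),"ctr",(T[0]+T[2])/2,np.linalg.norm(T[0]-T[1]),np.linalg.norm(T[2]-T[1]),np.degrees(np.arctan2(*(T[0]-T[1])[1::-1])))
for z in (.031,.033): print(fit(f,([pix(f,m)[0]],-7.8),rect(66,54,z*1000,skip=(1,)),.033))
go((m[0],m[1],.0195),-7.8)
```

```text
[[ 0.5748 -0.2714  0.033 ]
 [ 0.5669 -0.3234  0.033 ]
 [ 0.5023 -0.3157  0.033 ]
 [ 0.51   -0.262   0.033 ]] [ 0.53849939 -0.29311748  0.033     ]
0.06526935945128326 0.05344960714596767 -7.558777011811167 -8.383556108169346
[[ 0.613  -0.2278  0.016 ]
 [ 0.4553 -0.2325  0.016 ]
 [ 0.46   -0.341   0.016 ]] ctr [ 0.53649312 -0.2843632   0.016     ] 0.15778286735537703 0.10857108266392045 1.7163844551794032
[ 0.5378168  -0.29293236 -7.79994249]
[ 0.53872146 -0.2927274  -7.76341208]
at [ 0.535  -0.263   0.1391] ypr [-7.8   0.04  0.1 ] -> row [0.0381 0.1479 0.5978] [-0.0033  0.0015  0.0002]
```

Request:
servo_tool(
  increments=[
    [0.038, 0.146, 0.1, 0, 0, 0],
    [0.038, 0.146, 0.3, 0, 0, 0],
    [0.038, 0.146, 0.5, 0, 0, 0],
    [0.038, 0.146, 0.58, 0, 0, 0],
    [0.038, 0.146, 0.595, 0, 0, 0],
    [0.038, 0.146, 0.595, 0, 0, 0],
  ],
)

```text
time: 18.35
ee_pos: [0.5392, -0.2958, 0.0217]
tcp_rot: [0.0, 0.998, -0.07, 0.001]
contact_force: [1.4, -0.8, -0.4]
finger_gap: 0.0684
```

Request:
servo_tool(
  increments=[
    [0, 0, 0, 0, 0, 0],
    [0, 0, 0, 0, 0, 0],
    [0, 0, 0, 0, 0, 0],
    [0, 0, 0, 0, 0, 0],
    [0, 0, 0, 0, 0, 0],
  ],
  grip=0,
  squeeze=40,
)

```text
time: 18.98
ee_pos: [0.5393, -0.2962, 0.0223]
tcp_rot: [0.0, 0.998, -0.07, 0.001]
contact_force: [-0.3, 0.7, 6.5]
finger_gap: 0.0527
```

Request:
servo_tool(
  increments=[
    [0, 0, -0.1, 0, 0, 0],
    [0, 0, -0.3, 0, 0, 0],
    [0, -0.2, -0.5, 0, 0, 0],
    [0, -0.5, -0.5, 0, 0, 0],
    [0, -0.8, -0.5, 0, 0, -0.3],
    [0, -1, -0.5, 0, 0, -0.5],
    [0, -1, -0.5, 0, 0, -0.5],
  ],
)

```text
time: 19.85
ee_pos: [0.567, -0.093, 0.1222]
tcp_rot: [-0.001, 0.998, 0.065, 0.001]
contact_force: [0.1, -0.4, -1.2]
finger_gap: 0.0527
```

Run:
```python
from h import *
go((.4644,.2967,.10),8.2)
```

```text
at [ 0.567  -0.093   0.1222] ypr [ 7.41 -0.14  0.1 ] -> row [-0.2578 -1.9981  0.1138] [-0.0034 -0.0046 -0.0265]
```

Request:
servo_tool(
  increments=[
    [-0.03, -0.3, 0, 0, 0, 0],
    [-0.08, -0.6, 0, 0, 0, 0],
    [-0.13, -0.9, 0, 0, 0, 0],
    [-0.13, -1, 0, 0, 0, 0],
  ],
)

```text
time: 20.35
ee_pos: [0.5148, 0.1009, 0.1217]
tcp_rot: [-0.001, 0.998, 0.063, 0.0]
contact_force: [0.9, 0.4, -1.4]
finger_gap: 0.0528
```

Request:
servo_tool(
  increments=[
    [-0.03, -0.3, 0, 0, 0, 0],
    [-0.08, -0.6, 0, 0, 0, 0],
    [-0.13, -0.9, 0, 0, 0, -0.025],
    [-0.13, -1, 0, 0, 0, -0.025],
    [-0.13, -1, 0, 0, 0, -0.025],
    [-0.13, -1, 0, 0, 0, -0.025],
  ],
)

```text
time: 21.1
ee_pos: [0.4669, 0.2902, 0.1206]
tcp_rot: [0.001, 0.998, 0.066, 0.0]
contact_force: [-0.4, 0.5, -0.4]
finger_gap: 0.0528
```

Run:
```python
from fit import *
cam("wrist","w9"); f="w9"
p,q=pose(); zt=p[2]-.0133+.024
c=q.apply([-.001,0,0])+p; c[2]=zt
A=cv2.resize(cv2.imread("pics/w9.png"),None,fx=4,fy=4)
for s in [(),(1,)]:
    y=fit(f,([pix(f,c)[0]],8),rect(66,54,zt*1000,skip=s),zt,A); print("bar",y,"in tool",q.inv().apply([y[0]-p[0],y[1]-p[1],0]))
x=fit(f,([pix(f,np.array([.4644,.2967,.011]))[0]],8.2),rect(170,125,11),.011,A); print("ink",x)
go((.4644,.2967,.0173),8.2)
cv2.imwrite("pics/ov9.png",cv2.resize(A[300:1600,700:2000],None,fx=.45,fy=.45))
```

```text
bar [0.46592913 0.289735   7.66463643] in tool [-9.71426188e-04  2.34251037e-04  3.08780523e-07]
bar [0.46596628 0.28922462 7.29842127] in tool [-1.00135439e-03  7.45105612e-04  1.22265106e-06]
ink [0.46465307 0.29729393 8.41173351]
at [0.4669 0.2901 0.1205] ypr [ 7.52 -0.01 -0.1 ] -> row [-0.0079 -0.0353  0.5161] [ 0.0034 -0.0002 -0.0228]
```

View pics/ov9.png

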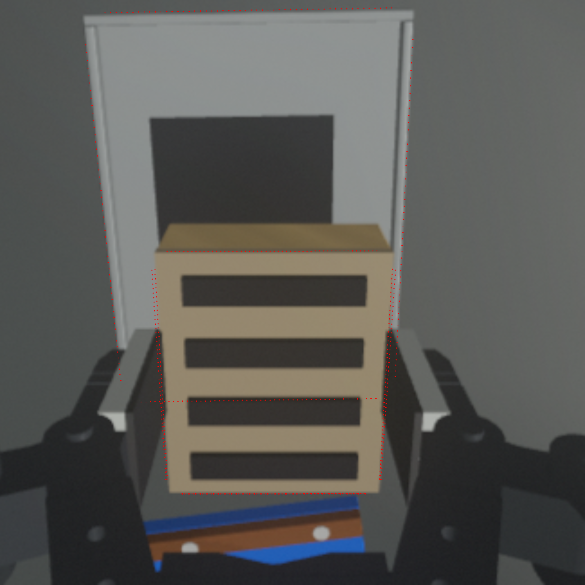

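Request:
servo_tool(
  increments=[
    [-0.003, -0.036, 0.15, 0, 0, -0.026],
    [-0.003, -0.036, 0.3, 0, 0, -0.026],
    [-0.003, -0.036, 0.45, 0, 0, -0.026],
    [-0.003, -0.036, 0.45, 0, 0, -0.026],
    [-0.003, -0.036, 0.45, 0, 0, -0.026],
  ],
)

```text
time: 21.78
ee_pos: [0.4651, 0.2994, 0.0314]
tcp_rot: [-0.0, 0.997, 0.073, 0.001]
contact_force: [0.6, 0.4, -0.4]
finger_gap: 0.0524
```

Run:
```python
from h import *
go((.4655,.2972,.0175),8.35)
```

```text
at [0.4651 0.2994 0.0314] ypr [ 8.43 -0.06  0.  ] -> row [0.0001 0.0111 0.0697] [-0.0002 -0.0021  0.0025]
```

Request:
servo_tool(
  increments=[
    [0, 0.011, 0.03, 0, 0, 0],
    [0, 0.011, 0.06, 0, 0, 0],
    [0, 0.011, 0.07, 0, 0, 0],
    [0, 0.011, 0.07, 0, 0, 0],
  ],
)

```text
time: 22.28
ee_pos: [0.4645, 0.2975, 0.0172]
tcp_rot: [0.0, 0.997, 0.074, -0.0]
contact_force: [-3.1, -3.8, 9.1]
finger_gap: 0.0524
```

Request:
servo_tool(
  increments=[
    [0, 0, 0, 0, 0, 0],
    [0, 0, 0, 0, 0, 0],
    [0, 0, 0, 0, 0, 0],
    [0, 0, 0, 0, 0, 0],
    [0, 0, -0.3, 0, 0, 0],
    [0, 0, -0.6, 0, 0, 0],
    [0, 0, -0.6, 0, 0, 0],
  ],
  grip=80,
)

```text
time: 23.15
ee_pos: [0.4673, 0.3, 0.1412]
tcp_rot: [-0.002, 0.997, 0.074, 0.004]
contact_force: [-0.1, 0.6, -0.3]
finger_gap: 0.0678
```

Run:
```python
from fit import *
cam("wrist","w10"); f="w10"
A=cv2.resize(cv2.imread(f"pics/{f}.png"),None,fx=4,fy=4)
y=fit(f,([pix(f,np.array([.4645,.297,.028]))[0]],8.4),rect(66,54,28),.028,A)
x=fit(f,([pix(f,np.array([.4644,.2967,.011]))[0]],8.3),rect(170,125,11),.011,A); print("bar",y,"ink",x)
go((.5675,.0905,.14),2.4)
cv2.imwrite("pics/ov10.png",cv2.resize(A[200:1600,700:2100],None,fx=.42,fy=.42))
```

```text
bar [0.46309913 0.29694645 9.41658436] ink [0.4644  0.29775 8.3    ]
at [0.4658 0.2987 0.1386] ypr [ 8.5  -0.24  0.1 ] -> row [ 0.3492  1.1046 -0.0073] [-0.0039 -0.0077  0.2035]
```

View pics/ov10.png

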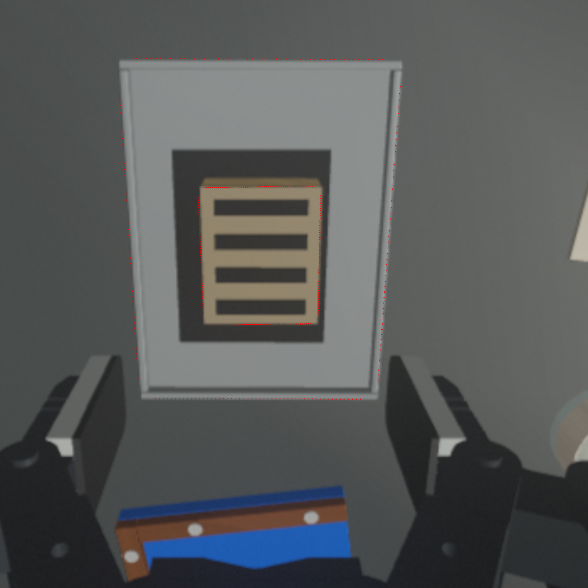

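Request:
servo_tool(
  increments=[
    [0.1, 0.3, 0, 0, 0, 0],
    [0.2, 0.6, 0, 0, 0, 0],
    [0.3, 0.9, 0, 0, 0, 0.2],
    [0.35, 1, 0, 0, 0, 0.2],
    [0.35, 1, 0, 0, 0, 0.2],
    [0.35, 1, 0, 0, 0, 0.2],
  ],
)

```text
time: 23.95
ee_pos: [0.5619, 0.1119, 0.1355]
tcp_rot: [-0.0, 1.0, 0.023, -0.001]
contact_force: [-0.4, -0.0, -0.3]
finger_gap: 0.0684
```

Run:
```python
from fit import *
cam("wrist","w11"); f="w11"
A=cv2.resize(cv2.imread(f"pics/{f}.png"),None,fx=4,fy=4)
for s in ((),(1,)):
    y=fit(f,([pix(f,np.array([.566,.091,.027]))[0]],2.4),rect(110,54,27,skip=s),.027,A); print(y)
print("spare",fit(f,([pix(f,np.array([.565,.0875,.003]))[0]],2.4),rect(170,120,3),.003,A))
go((y[0],y[1],.0135),y[2])
```

```text
[0.56723354 0.08973856 2.24710408]
[0.56708867 0.08972276 2.20951168]
spare [0.56564264 0.08841027 2.88937788]
at [0.562  0.1123 0.1358] ypr [2.68 0.1  0.05] -> row [0.0214 0.1145 0.6114] [-0.0015  0.0033  0.0156]
```

Request:
servo_tool(
  increments=[
    [0.021, 0.113, 0.1, 0, 0, 0.015],
    [0.021, 0.113, 0.3, 0, 0, 0.015],
    [0.021, 0.113, 0.5, 0, 0, 0.015],
    [0.021, 0.113, 0.6, 0, 0, 0.015],
    [0.021, 0.113, 0.615, 0, 0, 0.015],
    [0.021, 0.113, 0.615, 0, 0, 0.015],
  ],
)

```text
time: 24.75
ee_pos: [0.5692, 0.0886, 0.0145]
tcp_rot: [-0.0, 1.0, 0.018, 0.001]
contact_force: [1.1, -0.0, 0.2]
finger_gap: 0.0683
```

Request:
servo_tool(
  increments=[
    [0, 0, 0, 0, 0, 0],
    [0, 0, 0, 0, 0, 0],
    [0, 0, 0, 0, 0, 0],
    [0, 0, 0, 0, 0, 0],
    [0, 0, 0, 0, 0, 0],
  ],
  grip=0,
  squeeze=40,
)

```text
time: 25.38
ee_pos: [0.5697, 0.0884, 0.0151]
tcp_rot: [-0.0, 1.0, 0.018, 0.001]
contact_force: [-1.0, 0.3, 5.7]
finger_gap: 0.0532
```

Request:
servo_tool(
  increments=[
    [0, 0, -0.1, 0, 0, 0],
    [0, 0, -0.3, 0, 0, 0],
    [0, 0.2, -0.5, 0, 0, 0],
    [0, 0.5, -0.5, 0, 0, 0],
    [0, 0.8, -0.5, 0, 0, 0.02],
    [0, 1, -0.5, 0, 0, 0.02],
    [0, 1, -0.5, 0, 0, 0.02],
  ],
)

```text
time: 26.25
ee_pos: [0.5755, -0.1174, 0.1149]
tcp_rot: [0.001, 1.0, 0.009, 0.001]
contact_force: [-0.7, 0.3, -1.5]
finger_gap: 0.0526
```

Run:
```python
from h import *
go((.5365,-.284,.12),1.4)
```

```text
at [ 0.5755 -0.1174  0.1149] ypr [ 1.05 -0.06 -0.17] -> row [-0.21    0.8295 -0.0232] [ 0.0056 -0.0021 -0.0116]
```

Request:
servo_tool(
  increments=[
    [-0.1, 0.3, 0, 0, 0, 0],
    [-0.2, 0.6, 0, 0, 0, 0],
    [-0.21, 0.82, 0, 0, 0, -0.01],
    [-0.21, 0.82, 0, 0, 0, -0.01],
    [-0.21, 0.82, 0, 0, 0, -0.01],
    [-0.21, 0.82, 0, 0, 0, -0.01],
  ],
)

```text
time: 27.0
ee_pos: [0.5387, -0.2746, 0.1139]
tcp_rot: [-0.0, 1.0, 0.017, 0.0]
contact_force: [0.2, 0.6, -2.1]
finger_gap: 0.053
```

Run:
```python
from fit import *
cam("wrist","w12"); f="w12"
p,q=pose(); zt=p[2]-.0121+.024
c=q.apply([-.0025,0,0])+p; c[2]=zt
A=cv2.resize(cv2.imread(f"pics/{f}.png"),None,fx=4,fy=4)
y=fit(f,([pix(f,c)[0]],1.4),rect(110,54,zt*1000),zt,A); print("leaf",y,"in tool",q.inv().apply([y[0]-p[0],y[1]-p[1],0]))
x=fit(f,([pix(f,np.array([.5363,-.284,.016]))[0]],1.4),rect(156,108,16),.016,A); print("dry",x)
go((.5363+.0025,-.284,.03),1.3)
cv2.imwrite("pics/ov12.png",cv2.resize(A[100:1600,600:2100],None,fx=.4,fy=.4))
```

```text
leaf [ 0.53951133 -0.27479768  1.71409448] in tool [9.67841625e-04 9.53077109e-06 3.15432842e-07]
dry [ 0.53673273 -0.28100595  1.12689179]
at [ 0.5385 -0.2748  0.1138] ypr [ 1.93 -0.02  0.05] -> row [-4.000e-04  4.620e-02  4.189e-01] [-0.0015 -0.0006  0.021 ]
```

View pics/ov12.png

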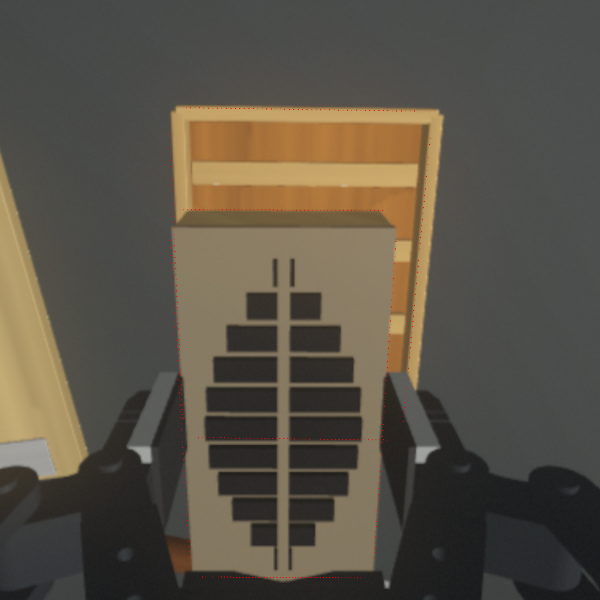

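Run:
```python
from fit import *
f="w12"; p,q=pose(); zt=p[2]-.0121+.024
cv=lambda u:(np.array(u)/.4+[600,100])/4
W=wf(f,cv([(284,227),(174,227),(394,227),(206,398),(361,398),(180,398),(386,398)]),zt); print(q.inv().apply(W-p).round(4))
T=wf(f,cv([(172,108),(443,113)]),.016); print(T.round(4)); d=T[0]-T[1]; a=np.arctan2(-d[0],d[1]); print(np.degrees(a),np.linalg.norm(d))
print("ctr",T.mean(0)[:2]-.078*np.array([np.cos(a),np.sin(a)]))
```

```text
[[ 0.0519  0.0005 -0.0119]
 [ 0.0518 -0.0256 -0.0119]
 [ 0.0519  0.0265 -0.0119]
 [ 0.006  -0.02   -0.0119]
 [ 0.006   0.0207 -0.0119]
 [ 0.006  -0.0268 -0.0119]
 [ 0.006   0.0273 -0.0119]]
[[ 0.6134 -0.2272  0.016 ]
 [ 0.6153 -0.3379  0.016 ]]
0.9391399254946696 0.11073127607169758
ctr [ 0.53635425 -0.28380653]
```

Request:
servo_tool(
  increments=[
    [0.002, 0.044, 0.1, 0, 0, 0.024],
    [0.002, 0.044, 0.25, 0, 0, 0.024],
    [0.002, 0.044, 0.38, 0, 0, 0.024],
    [0.002, 0.044, 0.38, 0, 0, 0.024],
    [0.002, 0.044, 0.38, 0, 0, 0.024],
  ],
)

```text
time: 27.68
ee_pos: [0.5389, -0.2859, 0.0377]
tcp_rot: [0.0, 1.0, 0.009, 0.0]
contact_force: [-0.2, 0.4, -0.6]
finger_gap: 0.0526
```

Run:
```python
from h import *
go((.5391,-.2838,.0213),1.2)
```

```text
at [ 0.5389 -0.2859  0.0377] ypr [ 1.05 -0.02 -0.01] -> row [ 0.0011 -0.0105  0.0819] [ 0.0005 -0.0006 -0.0051]
```

Request:
servo_tool(
  increments=[
    [0.001, -0.01, 0.03, 0, 0, -0.005],
    [0.001, -0.01, 0.06, 0, 0, -0.005],
    [0.001, -0.01, 0.08, 0, 0, -0.005],
    [0.001, -0.01, 0.083, 0, 0, -0.005],
    [0.001, -0.01, 0.083, 0, 0, -0.005],
  ],
)

```text
time: 28.3
ee_pos: [0.5387, -0.2836, 0.0212]
tcp_rot: [-0.0, 1.0, 0.01, -0.0]
contact_force: [-1.4, 0.4, 4.2]
finger_gap: 0.0526
```

Request:
servo_tool(
  increments=[
    [0, 0, 0, 0, 0, 0],
    [0, 0, 0, 0, 0, 0],
    [0, 0, 0, 0, 0, 0],
    [0, 0, 0, 0, 0, 0],
    [0, 0, -0.3, 0, 0, 0],
    [0, 0, -0.6, 0, 0, 0],
    [0, 0, -0.6, 0, 0, 0],
    [0, 0, -0.6, 0, 0, 0],
  ],
  grip=80,
)

```text
time: 29.3
ee_pos: [0.5384, -0.2836, 0.1407]
tcp_rot: [-0.0, 1.0, 0.01, -0.0]
contact_force: [-0.1, 0.9, 0.5]
finger_gap: 0.0681
```

Run:
```python
from fit import *
cam("wrist","w13"); f="w13"
A=cv2.resize(cv2.imread(f"pics/{f}.png"),None,fx=4,fy=4)
y=fit(f,([pix(f,np.array([.5364,-.2838,.033]))[0]],1.2),rect(110,54,33),.033,A)
x=fit(f,([pix(f,np.array([.5364,-.2838,.016]))[0]],1.2),rect(156,108,16),.016,A); print("leaf",y,"dry",x)
go((.53,-.12,.26),5)
```

```text
leaf [ 0.53561469 -0.28415334  0.99349489] dry [ 0.53867844 -0.28102274  1.16807862]
at [ 0.5378 -0.2833  0.1398] ypr [1.2  0.11 0.05] -> row [-0.023  -0.8177 -0.6002] [-0.0017  0.0036 -0.1267]
```

Request:
servo_tool(
  increments=[
    [0, -0.3, 0, 0, 0, -0.1],
    [-0.15, -0.6, 0, 0, 0, -0.29],
    [-0.3, -0.9, 0, 0, 0, -0.29],
    [-0.31, -1, 0, 0, 0, -0.29],
    [-0.31, -1, 0, 0, 0, -0.29],
    [-0.31, -1, 0, 0, 0, -0.29],
  ],
  grip=0,
)

```text
time: 30.1
ee_pos: [0.4723, -0.086, 0.1401]
tcp_rot: [0.0, 0.996, 0.086, -0.001]
contact_force: [0.3, 0.2, 0.5]
finger_gap: -0.0002
```

Run:
```python
from fit import *
f="w13"
A=cv2.resize(cv2.imread(f"pics/{f}.png"),None,fx=4,fy=4)
fit(f,([pix(f,np.array([.5364,-.2838,.033]))[0]],1.2),rect(110,54,33),.033,A)
x=fit(f,([pix(f,np.array([.5364,-.2838,.016]))[0]],1.2),rect(156,108,16)+rect(148,100,16),.016,A); print("dry",x)
cam("wrist","w14")
B=cv2.imread("pics/w14.png")
cv2.imwrite("pics/fin.png",np.hstack([cv2.resize(A[100:1400,700:2000],(400,400)),cv2.resize(B[0:400,120:520],(400,400))]))
go((.4752,-.0757,.04),10)
```

```text
dry [ 0.53658788 -0.28467341  1.1468189 ]
at [ 0.4725 -0.0863  0.1403] ypr [ 9.8   0.06 -0.01] -> row [ 0.0229 -0.05    0.5012] [ 0.0002  0.002  -0.0066]
```

Request:
servo_tool(
  increments=[
    [0.01, -0.05, 0.2, 0, 0, 0],
    [0.01, -0.05, 0.4, 0, 0, 0],
    [0.01, -0.05, 0.55, 0, 0, 0],
    [0.01, -0.05, 0.585, 0, 0, 0],
    [0.01, -0.05, 0.585, 0, 0, 0],
  ],
)

```text
time: 30.78
ee_pos: [0.473, -0.0755, 0.0239]
tcp_rot: [0.0, 0.996, 0.086, -0.0]
contact_force: [0.8, -0.8, 0.7]
finger_gap: -0.0002
```

Request:
servo_tool(
  increments=[
    [0.01, 0, 0, 0, 0, 0],
    [0.02, 0, 0, 0, 0, 0],
    [0.03, 0, 0, 0, 0, 0],
    [0.04, 0, 0, 0, 0, 0],
    [0.045, 0, 0, 0, 0, 0],
    [0.045, 0, 0, 0, 0, 0],
  ],
)

```text
time: 31.52
ee_pos: [0.4809, -0.0734, 0.0237]
tcp_rot: [0.0, 0.996, 0.086, -0.001]
contact_force: [-2.7, -0.3, 2.6]
finger_gap: -0.0001
```

Request:
servo_tool(
  increments=[
    [0.006, 0, 0, 0, 0, 0],
    [0.012, 0, 0, 0, 0, 0],
    [0.018, 0, 0, 0, 0, 0],
    [0.018, 0, 0, 0, 0, 0],
  ],
)

```text
time: 32.02
ee_pos: [0.4809, -0.0734, 0.0231]
tcp_rot: [0.0, 0.996, 0.086, -0.004]
contact_force: [-10.6, -1.3, 6.5]
finger_gap: 0.0004
```

Request:
servo_tool(
  increments=[
    [-0.06, 0, 0, 0, 0, 0],
    [-0.08, 0, -0.1, 0, 0, 0],
    [-0.08, 0.1, -0.3, 0, 0, 0],
    [0, 0.2, -0.3, 0, 0, 0],
    [0.25, 0.25, -0.3, 0, 0, 0],
    [0.28, 0.25, -0.3, 0, 0, 0],
    [0.28, 0.25, -0.3, 0, 0, 0],
  ],
)

```text
time: 32.9
ee_pos: [0.549, -0.1118, 0.0837]
tcp_rot: [-0.0, 0.996, 0.087, 0.0]
contact_force: [-0.1, -0.1, -0.9]
finger_gap: -0.0001
```

Run:
```python
from h import *
go((.5445,-.1132,.024),10)
```

```text
at [ 0.549  -0.1118  0.0837] ypr [ 9.94 -0.02  0.02] -> row [-0.0236  0.003   0.2984] [-0.0006 -0.0008 -0.0021]
```

Request:
servo_tool(
  increments=[
    [-0.024, 0.02, 0.1, 0, 0, 0],
    [-0.024, 0.02, 0.25, 0, 0, 0],
    [-0.024, 0.02, 0.3, 0, 0, 0],
    [-0.024, 0.02, 0.3, 0, 0, 0],
  ],
)

```text
time: 33.4
ee_pos: [0.544, -0.1168, 0.0236]
tcp_rot: [-0.0, 0.996, 0.086, -0.001]
contact_force: [-0.0, 0.3, 0.2]
finger_gap: -0.0001
```

Request:
servo_tool(
  increments=[
    [0, -0.01, 0, 0, 0, 0],
    [0, -0.02, 0, 0, 0, 0],
    [0, -0.03, 0, 0, 0, 0],
    [0, -0.04, 0, 0, 0, 0],
    [0, -0.05, 0, 0, 0, 0],
    [0, -0.05, 0, 0, 0, 0],
  ],
)

```text
time: 34.15
ee_pos: [0.5432, -0.1069, 0.0238]
tcp_rot: [-0.0, 0.996, 0.086, -0.0]
contact_force: [0.6, -0.0, -0.7]
finger_gap: -0.0001
```

Request:
servo_tool(
  increments=[
    [0, -0.01, 0, 0, 0, 0],
    [0, -0.02, 0, 0, 0, 0],
    [0, -0.03, 0, 0, 0, 0],
    [0, -0.03, 0, 0, 0, 0],
  ],
)

```text
time: 34.65
ee_pos: [0.5425, -0.1028, 0.0241]
tcp_rot: [0.001, 0.996, 0.086, 0.0]
contact_force: [0.1, -5.2, 1.7]
finger_gap: -0.0001
```

Request:
servo_tool(
  increments=[
    [0, -0.006, 0, 0, 0, 0],
    [0, -0.012, 0, 0, 0, 0],
    [0, -0.012, 0, 0, 0, 0],
  ],
)

```text
time: 35.02
ee_pos: [0.5424, -0.1024, 0.0244]
tcp_rot: [0.002, 0.996, 0.085, 0.001]
contact_force: [0.1, -9.6, 2.9]
finger_gap: 0.0001
```

Request:
servo_tool(
  increments=[
    [0, 0.06, 0, 0, 0, 0],
    [0, 0.08, -0.1, 0, 0, 0],
    [0, 0.08, -0.4, 0, 0, 0],
    [0, 0.08, -0.7, 0, 0, 0],
    [0, 0.08, -0.7, 0, 0, 0],
    [0, 0.08, -0.7, 0, 0, 0],
  ],
)

```text
time: 35.78
ee_pos: [0.5441, -0.1143, 0.1636]
tcp_rot: [-0.0, 0.996, 0.086, -0.0]
contact_force: [0.4, 0.5, -1.2]
finger_gap: 0.0
```

Run:
```python
from fit import *
cam("wrist","w15"); f="w15"
J=[((a[0]+78,a[1]+53),(b[0]+78,b[1]+53),z) for a,b,z in JIG if (b[1]!=0 or a[1]!=0)]
h=lambda c:[pix(f,np.array([*c,.02]))[0]]
B=cv2.resize(cv2.imread(f"pics/{f}.png"),None,fx=4,fy=4)
y=fit(f,(h((.5363,-.0649)),10),rect(88,54,33),.02,B)
x=fit(f,(h((.507,-.0965)),10),J,.02,B); print("ring",y,"jig",x)
c=R.from_euler("z",x[2],degrees=True)
print("ring in jig, home=-44,-27:",(c.inv().apply([y[0]-x[0],y[1]-x[1],0])*1000-[78,53,0]))
T=cam("top","topf")["img"][:,:,::-1]
cv2.imwrite("pics/fin.png",np.hstack([cv2.resize(T[70:320,200:450],(440,440),interpolation=cv2.INTER_CUBIC),cv2.resize(B[100:1400,600:1700],(360,440))]))
```

```text
ring [ 0.53637032 -0.0658452   9.94728485] jig [ 0.5074226  -0.0964332   9.92212922]
ring in jig, home=-44,-27: [-44.21464921 -27.857475     0.        ]
```

View pics/fin.png

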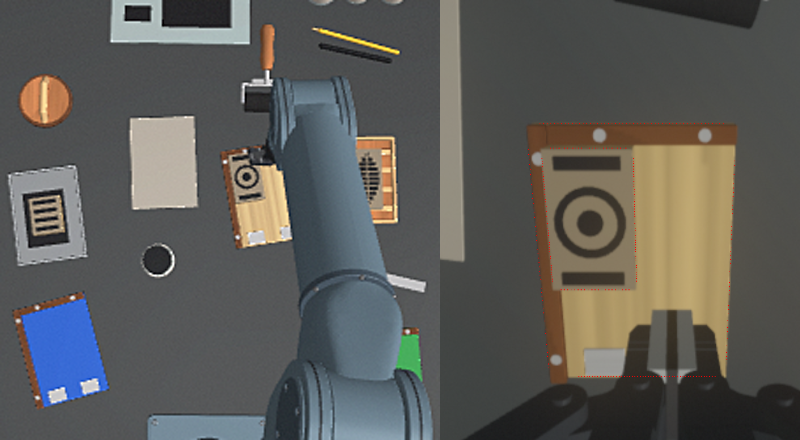

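```bash
python3 -c "
from plant import r
print(r.job_done())"
```

```text
the job is handed in; nothing more can be done
None
```

All three blocks are moved on by one station and the job is handed in, at about 36 s of the 144 s allowed. The order was leaf to the greyboard, ring to the printing board, bar to the inking tray, then leaf to the drying tray.

- **Ring:** It lies in the corner of the printing board. I nudged it with shut fingers against both stops, and it held at about 10 N in x and in y. The last camera fit put it 0.2 mm and 0.9 mm from home and straight with the board, within the camera's error.
- **Bar:** It lies about 1.5 mm from the middle of the inking tray by the camera fit. The fit showed it about 1° out of line with the tray, though in the picture it looks straight.
- **Leaf:** It lies about 1 mm from the middle of the drying tray and within 0.2° of straight. One fit of that tray, on its outer edges only, disagreed by about 3 mm. I went with the fit using both inner and outer edges, which agreed with corners picked by hand.
- **Bystanders:** In the last top picture the jar and baren stand where they were. The arm hid part of the roller, and what shows of it is unmoved.

Measured tool forces stayed under about 16 N, and the arm was clear of everything at hand-in.

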